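# Disarm the keypad and hold the junction box open

### The job

The lid of the white junction box on the kitchen counter is alarmed: with the lid still shut, enter the code on the keypad beside it by pressing its three round keys fully down one at a time - left, then right, then middle, as seen from the robot - without pressing the wide bar key. Then lift the box's lid and hold it still, open at 60 degrees from shut, so that the terminals inside can be reached; it falls shut if let go, so finish while the gripper is still holding it there. Leave the other things on the counter where they are.

Things in the scene. Friction and masses are not known exactly. Their poses are not given: they have to be found in the camera images.
- keypad: alarm keypad, a white slab 120 (x) by 150 (y) by 30 mm high, fixed to the counter; origin at the centre of its underside; its x axis points away from the robot, y to its left, z up (turned up to 0.35 rad). On its face: a row of three round keys along y, and nearer the robot one wide bar key, 18 by 110 mm, 38 mm towards -x from the centre. It stands either to the left or to the right of the junction box
- key_left_top (a point): centre of the top face of the left round key (26 mm across, plain grey, standing 9 mm above the keypad's face, so 39 mm above the counter when up); left as seen from the robot, 45 mm towards the keypad's +y from the middle key
- key_middle_top (a point): centre of the top face of the middle round key (26 mm across, plain grey, standing 9 mm above the keypad's face, so 39 mm above the counter when up); 18 mm towards +x from the keypad's centre
- key_right_top (a point): centre of the top face of the right round key (26 mm across, plain grey, standing 9 mm above the keypad's face, so 39 mm above the counter when up); right as seen from the robot, 45 mm towards the keypad's -y from the middle key
- key_left (a joint): left round key that is pressed straight down: 0 up, 0.005 (5 mm) fully down; its spring takes about 1.2 N to start and 4.2 N fully down, and pushes it up again when released
- key_middle (a joint): middle round key that is pressed straight down: 0 up, 0.005 (5 mm) fully down; its spring takes about 1.2 N to start and 4.2 N fully down, and pushes it up again when released
- key_right (a joint): right round key that is pressed straight down: 0 up, 0.005 (5 mm) fully down; its spring takes about 1.2 N to start and 4.2 N fully down, and pushes it up again when released
- key_bar (a joint): wide bar (panic) key that is pressed straight down: 0 up, 0.005 (5 mm) fully down; its spring takes about 1.2 N to start and 4.2 N fully down, and pushes it up again when released; not to be pressed
- enclosure: junction box, white plastic, 180 (x) by 240 (y) by 90 mm high, fixed to the counter, open at the top under its lid; origin at the centre of its underside, x away from the robot, y left, z up (turned up to 0.3 rad)
- lid (a joint): hinge of the box's lid, along the far (+x) top edge of the box: 0 shut, growing as the near edge swings up and away from the robot, stop at 1.45 rad. 60 degrees is 1.047. The lid (white plate 180 by 240 by 8 mm on top of the box, about 0.4 kg with its pull) falls shut by its weight from every angle
- lid_handle (a point): middle of the straight round bar of the lid's steel pull: a U-shaped loop of 10 mm bar in the plane of the lid, its bar 110 mm long along the lid's y, 55 mm in front of the lid's near edge and 94 mm above the counter when shut; free space between bar and box, open from above and below. 235 mm from the hinge axis; the point's axes turn with the lid (y along the bar)
- lid_hinge (a point): point on the hinge axis, in the middle of the far top edge of the box, 90 mm above the counter; the axis runs along the box's y. The bar's centre line lies 235 mm from it along the lid and 4 mm above it
- detector: bystander: white smoke detector, a round disc 100 mm across and 36 mm high, loose; origin at the centre of its underside. Stands on the other side of the box from the keypad
- tape: bystander: roll of tape lying flat, 100 mm across, 25 mm high, loose; origin at the centre of its underside
- tube: bystander: yellow glue tube standing on its red cap, 54 mm across, 110 mm high, loose; origin at the centre of its underside
There are look-alikes about, which are no part of the job. Leave any blue look-alike of the keypad alone.

How it is judged (in metres and radians):
On the way, in this order (a step that is already met when the one before it is completed fails the run):
1. the left round key is pressed down, the other round keys up and the lid still shut (value of joint key_left above 0.0035 m and value of joint each of key_right, key_middle below 0.0015 m and value of joint lid below 0.1 rad), for 0.05 s.
2. the right round key is pressed down, the other round keys up and the lid still shut (value of joint key_right above 0.0035 m and value of joint each of key_left, key_middle below 0.0015 m and value of joint lid below 0.1 rad), for 0.05 s.
3. the middle round key is pressed down, the other round keys up and the lid still shut (value of joint key_middle above 0.0035 m and value of joint each of key_left, key_right below 0.0015 m and value of joint lid below 0.1 rad), for 0.05 s.
At the end, for the whole second after the job is handed in: The lid stands still (under 0.1 rad/s) at 60 degrees, 7 degrees either way, carried by the robot's fingers (at least 0.3 N on them), and the three round keys are up again (value of joint lid between 0.925 and 1.17 rad and velocity of joint lid between -0.1 and 0.1 rad/s and contact force between the fingers and enclosure above 0.3 N and value of joint each of key_left, key_right, key_middle below 0.0015 m); the arm keeps its last pose, push and grip.
It fails at once if the wide bar key is pressed (3 mm or more) (value of joint key_bar above 0.003 m).
It fails at once if a bystander (detector, tape or tube) is moved more than 30 mm (distance of any of detector, tape, tube from where it was at the start of the episode above 0.03 m).
It also fails if it takes over 61 s, if anything falls off the work surface, if the arm or the gripper's body presses on something with over 40 N, if the wrist force passes 120 N, or if a joint passes its speed limit or range.

### The arm

A 6-joint arm with a two-finger parallel gripper is mounted at the origin on the work surface. World frame = base frame: x ahead of the robot, y to its left, z up, the work surface at z = 0. Lengths are in mm, angles in rad, forces in N, time in s.
With the tool pointing down it reaches from about 350 to 975 mm from the base axis. Payload 7.1 kg.
Tool frame: the origin (TCP) lies midway between the tips of the shut fingers; the grasp point (between the pads) lies ctrl.grip_point_offset behind it (ctrl.grip_point_offset is the distance from the TCP to the grasp point, in mm); z points along the fingers, y is the line along which they close (so a half turn about z gives the same grasp; the last joint's range is limited). The gripper opens to 88 mm and grips with 3 to 60 N. Pads are 20 mm wide; open, the fingers measure 115 mm over their backs; the gripper's body (75 mm by 178 mm) begins 61 mm behind the grasp point.
Start: joints at [1.105, 0.423, 1.63, -0, 1.089, -0.019], TCP at [270.019, 563.644, 222.675] pointing down, gripper open.
Joint ranges: [-3, 3], [-0.9, 2.11], [0.09, 2.58], [-1.31, 4.45], [0.11, 2.69], [-2.54, 2.54]. Speed limits (rad/s): [2.39, 2.39, 3.01, 3.14, 3.14, 3.14].

### API

Orientations are given as a rotation vector (axis times angle).
In Python, from workcell import ctrl, get_image, close_job, finder gives the robot as it stands.
- The arm moves only by the tool servo_tool, never from a script. Its argument "deltas" is a list of rows, each a list of 2 entries, a list of its own where there are three numbers: the shift along the tool's x, y, z in mm, then the turn, a rotation vector about the tool's x, y, z in rad. A call has 1 to 5 rows; each row is the pose to reach, as a shift and turn from the pose commanded when the call began, along the tool's axes at that moment; what a row does not reach only later rows make up. A row lasts 1/12 s, in which the tool goes at most 41.7 mm and 7.16 degrees, less where a joint would pass 70% of its speed; a pose out of reach is approached as far as the arm can. A call with a gripper value outside its range is refused whole. "grip" is the closure, from -1 (fully open) to 1 (shut), so that 0 is half open, set as the call begins (left out, the last holds). The fingers move at their own pace and stop on an object; the grip force is fixed at half the most. Time passes only in rows, so rows that repeat a pose let the fingers close. It gives the time, the measured TCP pose, the force, the opening and the grip force at its end, in the units of the state.
- ctrl.get_obs(): the state, without advancing time (a new reading comes with each control period).
- get_image(name): name is "side" or "top"; returns a dict with "frame" (480x640x3 uint8, blue, green, red), "depth" (480x640 float32, mm along the optical axis (not along the pixel's ray), 0 where there is no reading), "K" (3x3 intrinsics, pixels), "pose" (4x4, takes a point from camera to world coordinates). Camera axes: x right, y down, z forward; pixel columns grow to the right and rows downward; lengths in mm; the calibration is good to about 2 mm. A picture is of the moment at which its call begins.
- close_job(): hands the job in; it is judged then, once.
Trained networks look in a picture, given as the dict that the camera call returned (one of the last four; its "shot" number tells which), for a name from the list of things; names that differ only in an ending like _2 or _b are one class to them, and where a whole thing is asked for, a point or a joint stands for the part that bears it (a point fixed in the world has none). Each returns a list of dicts, best first, with "score" (0 to 1); they miss things now and then, are a little off and sometimes report something else, mostly with a low value. They report only what shows in the picture. A call takes as long as a camera call. They do not tell look-alikes from the thing itself.
- finder.search_frame(query, picture): "rect" ([centre column, centre row, width, height] as shares, 0 to 1, of the picture: columns of its width, rows of its height, round what is visible of it).
- finder.silhouettes(query, picture): "mask" (480x640 bool, what is visible of it) and "rect" ([centre column, centre row, width, height] as shares, 0 to 1, of the picture: columns of its width, rows of its height, round what is visible of it).
The state is a dict: "t": time; "qpos": joint angles; "qvel": joint speeds; "joint_torque": joint torques, N m; "ee_pos": TCP position; "orientation": TCP orientation; "ft_force": force on the tool from outside, world axes, zero at the start; "moment": the same for the moment, N m; "width": finger opening in mm; "grasp_force": force on a finger pad.
Only numpy, scipy, OpenCV 4.12 (cv2) and the standard library are available. Lean on these libraries where they do the work, as an engineer would, in place of code of your own. Each camera call takes 0.05 s, during which the arm holds its last target. There are 200 camera calls.

## Working session

There is one attempt and no reset: what is moved stays moved. The work goes in short steps, Python scripts to look and compute and a tool call to move; the robot and the scene stay as the last step left them, time stands still between calls to the robot, and variables do not carry over. Pictures are saved under pics/ and viewed, at most 10 in all, crops included, and the job is handed in when it is done.

Besides the shell and the picture viewer there is one more tool, called after ">>>" by a JSON object that holds its "name" and its "arguments", one argument or row to a line. servo_tool: Moves the arm, as the interface text tells. Its arguments: {"type":"object","properties":{"deltas":{"type":"array","items":{"type":"array"}},"grip":{"type":"number"}},"required":["deltas"]}

```bash
mkdir -p pics; cat > h.py <<'E'
import numpy as np, cv2
from workcell import ctrl, get_image, close_job, finder
def pts(p):
    d=p["depth"];v,u=np.mgrid[:480,:640];K=p["K"]
    c=np.stack([(u-K[0,2])*d/K[0,0],(v-K[1,2])*d/K[1,1],d],-1)
    return c@p["pose"][:3,:3].T+p["pose"][:3,3]
E
python3 - <<'E'
from h import *
print(ctrl.get_obs(), ctrl.grip_point_offset)
ims=[]
for n in("top","side"):
    p=get_image(n);np.savez(f"{n}.npz",**{k:p[k] for k in("frame","depth","K","pose")})
    ims.append(p["frame"]); cv2.imwrite(f"pics/{n}0.png",p["frame"])
    P=pts(p)
    for q in("keypad","enclosure","lid_handle","detector","tape","tube"):
        for r in finder.silhouettes(q,p)[:3]:
            m=r["mask"]&(p["depth"]>0);w=P[m]
            print(n,q,round(r["score"],2),np.round(np.array(r["rect"])*[640,480,640,480]).astype(int),np.median(w,0).round() if len(w) else None, np.percentile(w,98,axis=0).round() if len(w) else None)
E
```

```text
{'t': 0.0, 'qpos': array([ 1.10498844e+00,  4.23833260e-01,  1.63069787e+00, -3.10353774e-05,
        1.08855888e+00, -1.90086373e-02]), 'qvel': array([-3.21255238e-05, -9.93325606e-04, -1.33867285e-03, -8.95786660e-04,
        1.39735197e-04,  4.49905249e-04]), 'joint_torque': array([ 1.62019307e-03, -5.44639170e+01, -2.73663068e+01,  6.45788689e-02,
        2.28939706e-02, -8.54388918e-05]), 'ee_pos': array([269.7925378 , 563.15931304, 221.90332097]), 'orientation': array([-6.95911437e-01, -3.06320352e+00,  2.29340130e-03]), 'ft_force': array([-0.12850131,  0.09866861,  0.49407108]), 'moment': array([ 0.01668621, -0.00034078,  0.00803436]), 'grasp_force': 0.0, 'width': 87.78234979866437} 18.700000000000003
top keypad 0.92 [442 213  69  52] [ 561. -328.   30.] [ 620. -256.   41.]
top keypad 0.89 [505 304  74  57] [ 343. -463.   30.] [ 402. -394.   41.]
top keypad 0.71 [445 380  71  62] [ 168. -319.   30.] [ 229. -247.   41.]
top enclosure 0.57 [328 180 107 108] [643. -50.  99.] [745.  64. 103.]
top lid_handle 0.83 [332 178 103 110] [651. -49.  99.] [745.  64. 103.]
top detector 0.91
[... 306 characters left out ...]
 -484.   29.] [ 398. -404.   39.]
side keypad 0.59 [276 423 117 104] [ 158. -338.   29.] [ 226. -255.   39.]
side enclosure 0.58 [369 228 121  99] [612. -97.  95.] [744.  59. 101.]
side enclosure 0.24 [426 317  48  35] [ 521. -344.   37.] [ 544. -289.   40.]
side lid_handle 0.64 [370 212 123  67] [638. -68.  98.] [744.  61. 101.]
side lid_handle 0.22 [456 311  11  11] [ 581. -379.   37.] [ 596. -368.   41.]
side lid_handle 0.16 [423 317  54  36] [ 521. -345.   37.] [ 535. -288.   40.]
side detector 0.89 [236 200  34  28] [484. 294.  29.] [531. 347.  35.]
side tape 0.68 [301 177  32  19] [726. 300.  13.] [789. 350.  25.]
side tube 0.98 [461 262  28  46] [ 696. -302.   61.] [ 719. -276.  107.]
```

View pics/top0.png

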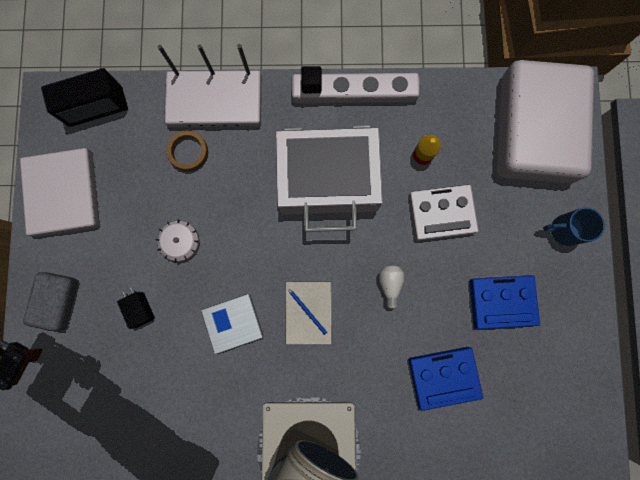

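View pics/side0.png

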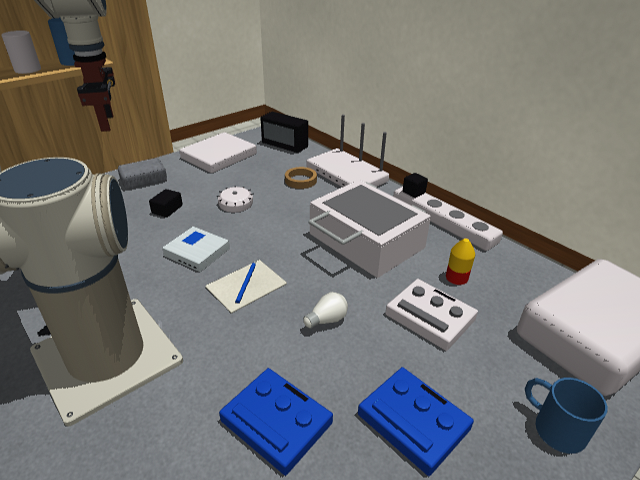

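White keypad is at (442,213) in the top view; the two blue ones at (505,304) and (445,380) are look-alikes to leave. The box at (330,178), with its pull bar at about (330,229), fits the description. Next I measure, and confirm with a crop.

```bash
python3 - <<'E'
from h import *
from scipy import ndimage as nd
out=[]
for n in("top","side"):
    p=dict(np.load(n+".npz"));P=pts(p);f=p["frame"].astype(int)
    K=p["K"];T=p["pose"]
    reg=(abs(P[...,0]-555)<90)&(abs(P[...,1]+330)<100)&(P[...,2]>18)&(P[...,2]<50)
    def atz(u,v,z):
        r=T[:3,:3]@np.linalg.inv(K)@np.array([u,v,1.]);return T[:3,3]+r*(z-T[2,3])/r[2]
    g=f.max(-1)
    if n=="top":
        m=nd.binary_fill_holes(reg); m=m&(P[...,2]>22)
        w=P[m][:,:2]; r=cv2.minAreaRect(w.astype(np.float32));print("keypad rect",r)
    dark=reg&(g<150)
    # keys by grey level
    L,k=nd.label(dark)
    for i in range(1,k+1):
        s=L==i
        if s.sum()<15: continue
        v,u=np.nonzero(s);print(n,"dark",s.sum(),u.mean().round(1),v.mean().round(1),atz(u.mean(),v.mean(),39).round(1),np.median(P[s],0).round(1),g[s].mean().round())
    # box lid, handle
    b=(abs(P[...,0]-620)<170)&(abs(P[...,1]+50)<160)&(P[...,2]>85)&(P[...,2]<110)
    L,k=nd.label(b,np.ones((3,3)));b=L==1+np.argmax(nd.sum(b,L,range(1,k+1)))
    w=P[b][:,:2]
    if n=="top":
        e=nd.binary_opening(nd.binary_fill_holes(b&(P[...,0]>545)),np.ones((9,9)))
        r=cv2.minAreaRect(P[e][:,:2].astype(np.float32));print("lid",r,np.median(P[e][:,2]))
        c=np.array(r[0]);a=np.radians(r[2]);
        for aa in a+np.arange(4)*np.pi/2:
            if abs(aa)<.5 or abs(aa-np.pi)<.0: ang=aa
        print("ang",ang)
    R=np.array([[np.cos(ang),-np.sin(ang)],[np.sin(ang),np.cos(ang)]])
    l=(w-c)@R
    h=l[:,0]<-125; print(n,"bar local",h.sum(),l[h].min(0),l[h].max(0),np.median(l[h],0), "world",np.median(w[h],0),np.median(P[b][h][:,2]), "lid ext",l[~h].min(0),l[~h].max(0))
f=np.load("top.npz")["frame"]
cv2.imwrite("pics/crop.png",cv2.resize(f[120:250,265:490],None,fx=3.5,fy=3.5,interpolation=cv2.INTER_CUBIC))
E
```

```text
keypad rect ((510.84014892578125, -209.79156494140625), (153.8209686279297, 436.2524108886719), 23.131107330322266)
top dark 77 441.0 191.2 [ 610.4 -323.6   39. ] [ 612.9 -325.5   30.1] 61.0
top dark 138 420.0 221.5 [ 536.4 -270.5   39. ] [ 529.6 -260.5   26.2] 90.0
top dark 108 461.4 201.5 [ 584.7 -371.7   39. ] [ 585.4 -371.1   38.1] 87.0
top dark 103 443.1 203.8 [ 579.3 -327.6   39. ] [ 579.5 -327.9   37.8] 88.0
top dark 106 424.7 206.0 [ 574.2 -283.    39. ] [ 574.1 -283.3   38.2] 90.0
top dark 397 446.9 226.4 [ 524.  -334.7   39. ] [ 524.5 -334.9   38.1] 88.0
top dark 16 469.1 232.6 [ 508.6 -387.2   39. ] [ 510.3 -392.9   27.2] 104.0
lid ((555.7268676757812, -51.98753356933594), (401.830322265625, 240.1774444580078), 1.4640817642211914) 99.1618786831047
ang 0.025553047304067104Traceback (most recent call last):
  File "<stdin>", line 34, in <module>
    return umr_minimum(a, axis, None, out, keepdims, initial, where)
ValueError: zero-size array to reduction operation minimum which has no identity
```

```bash
python3 - <<'E'
from h import *
from scipy import ndimage as nd
for n in("top","side"):
    p=dict(np.load(n+".npz"));P=pts(p)
    b=(abs(P[...,0]-620)<170)&(abs(P[...,1]+50)<160)&(P[...,2]>85)&(P[...,2]<112)
    L,k=nd.label(b,np.ones((3,3)));b=L==1+np.argmax(nd.sum(b,L,range(1,k+1)))
    w=P[b]
    if n=="top":
        e=nd.binary_opening(b,np.ones((5,5)))
        r=cv2.minAreaRect(P[e][:,:2].astype(np.float32));print("lid",r,np.median(P[e][:,2]))
        c=np.array(r[0]);a=np.radians(r[2]); ang=(a+np.pi/4)%(np.pi/2)-np.pi/4; print("ang",ang)
        R=np.array([[np.cos(ang),-np.sin(ang)],[np.sin(ang),np.cos(ang)]])
    l=(w[:,:2]-c)@R
    print(n,"lid ext",np.percentile(l,[.2,99.8],axis=0))
    h=l[:,0]<-133
    if h.sum():
        print(n,"bar local",h.sum(),l[h].min(0),l[h].max(0),np.median(l[h],0),"world",w[h].mean(0)); print(np.polyfit(w[h][:,1],w[h][:,0],1))
f=np.load("top.npz")["frame"]
cv2.imwrite("pics/crop.png",cv2.resize(f[120:250,265:490],None,fx=3.5,fy=3.5,interpolation=cv2.INTER_CUBIC))
E
```

```text
lid ((631.6666870117188, -50.03070068359375), (249.83126831054688, 240.2008819580078), 1.4375646114349365) 99.11886796171382
ang 0.025090235679692596
top lid ext [[-123.83974439 -119.43848847]
 [ 122.32895127  119.5211464 ]]
side lid ext [[-125.94499503 -124.26756733]
 [ 120.08057343  116.0341889 ]]
```

View pics/crop.png

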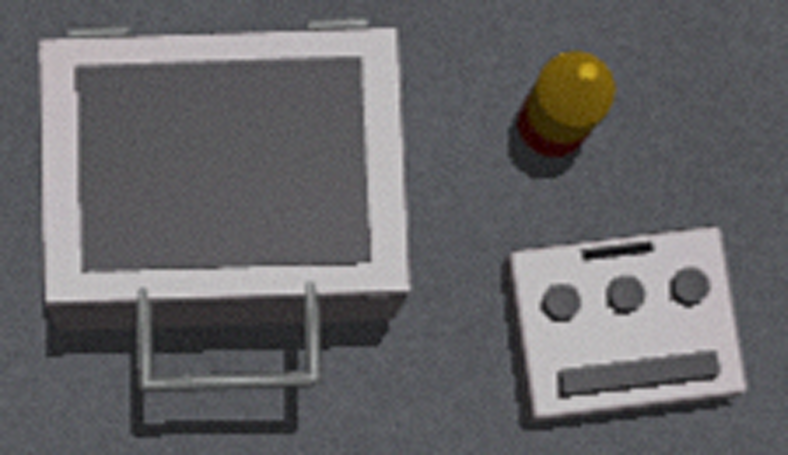

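The crop shows the white keypad (keys at (562,302), (626,294) and (690,287), bar at (640,372)) and the box, whose pull bar runs from (147,383) to (315,377). This confirms both targets.

```bash
python3 - <<'E'
from h import *
p=dict(np.load("top.npz"));K=p["K"];T=p["pose"];P=pts(p)
def atz(u,v,z):
    r=T[:3,:3]@np.linalg.inv(K)@np.array([u,v,1.]);return (T[:3,3]+r*(z-T[2,3])/r[2]).round(1)
for nm,(x,y),z in[("barL",(147,383),97),("barR",(315,377),97),("farL",(42,42),98),("farR",(397,30),98),("nearL",(45,302),98),("nearR",(408,290),98)]:
    print(nm,atz(x/3.5+265-.36,y/3.5+120-.36,z))
# bar depth points
m=(P[...,2]>85)&(P[...,2]<112)&(P[...,0]<530)&(P[...,0]>490)&(abs(P[...,1]+50)<70)
w=P[m];print(m.sum(),w.mean(0),np.polyfit(w[:,1],w[:,0],1),w.min(0),w.max(0))
from scipy.spatial.transform import Rotation as Ro
o=ctrl.get_obs();print(Ro.from_rotvec(o["orientation"]).as_matrix().round(3))
E
```

```text
barL [5.107e+02 2.000e-01 9.700e+01]
barR [ 514.  -109.3   97. ]
farL [741.4  70.1  98. ]
farR [ 747.6 -167.    98. ]
nearL [564.6  67.   98. ]
nearR [ 571.  -170.7   98. ]
283 [513.91912567 -51.39688649  97.60825779] [-1.61483338e-02  5.13089152e+02] [ 505.82842237 -112.72099068   90.45581781] [529.38334413   6.37171398 102.93381871]
[[-0.902  0.432  0.   ]
 [ 0.432  0.902 -0.   ]
 [-0.    -0.    -1.   ]]
```

>>> {"name": "servo_tool", "arguments": {
  "deltas": [
    [[-28,-28,0],[0,0,0.12]],
    [[-57,-56,0],[0,0,0.24]],
    [[-85,-84,0],[0,0,0.36]],
    [[-114,-112,0],[0,0,0.48]],
    [[-142,-140,0],[0,0,0.6]]
  ],
  "grip": 1
}}

```text
t: 1.12
ee_pos: [337.8, 374.4, 222.7]
orientation: [1.577, 2.717, 0.0]
ft_force: [1.2, 0.8, 0.6]
width: 57.9
grasp_force: 0.0
```

>>> {"name": "servo_tool", "arguments": {
  "deltas": [
    [[-39,-7,0],[0,0,0.1]],
    [[-79,-14,0],[0,0,0.2]],
    [[-118,-21,0],[0,0,0.3]],
    [[-158,-28,0],[0,0,0.4]],
    [[-197,-36,0],[0,0,0.498]]
  ]
}}

```text
t: 1.53
ee_pos: [405.5, 185.7, 223.1]
orientation: [2.197, 2.245, 0.001]
ft_force: [1.5, 0.6, 0.6]
width: 24.5
grasp_force: 0.0
```

>>> {"name": "servo_tool", "arguments": {
  "deltas": [
    [[-38,12,0],[0,0,0]],
    [[-76,25,0],[0,0,0]],
    [[-114,38,0],[0,0,0]],
    [[-152,50,0],[0,0,0]],
    [[-190,63,0],[0,0,0]]
  ]
}}

```text
t: 1.95
ee_pos: [473.2, -2.9, 223.0]
orientation: [2.192, 2.25, 0.001]
ft_force: [0.9, 0.6, 0.4]
width: 0.5
grasp_force: 0.0
```

>>> {"name": "servo_tool", "arguments": {
  "deltas": [
    [[-38,12,0],[0,0,0]],
    [[-76,25,0],[0,0,0]],
    [[-114,38,0],[0,0,0]],
    [[-152,50,0],[0,0,0]],
    [[-190,63,0],[0,0,0]]
  ]
}}

```text
t: 2.37
ee_pos: [541.0, -191.3, 222.8]
orientation: [2.193, 2.25, 0.0]
ft_force: [1.1, 0.3, -0.2]
width: 0.9
grasp_force: 0.0
```

>>> {"name": "servo_tool", "arguments": {
  "deltas": [
    [[-31,10,20],[0,0,0]],
    [[-62,21,50],[0,0,0]],
    [[-93,31,85],[0,0,0]],
    [[-93,31,120],[0,0,0]],
    [[-93,31,150],[0,0,0]]
  ]
}}

```text
t: 2.78
ee_pos: [574.2, -283.6, 70.2]
orientation: [2.195, 2.247, -0.0]
ft_force: [0.6, -0.2, -0.3]
width: 0.5
grasp_force: 0.0
```

>>> {"name": "servo_tool", "arguments": {
  "deltas": [
    [[0,0,0],[0,0,0]],
    [[0,0,0],[0,0,0]],
    [[0,0,0],[0,0,0]]
  ]
}}

```text
t: 3.03
ee_pos: [575.2, -281.5, 74.3]
orientation: [2.191, 2.249, 0.001]
ft_force: [-0.3, -0.4, 0.6]
width: 0.6
grasp_force: 0.0
```

>>> {"name": "servo_tool", "arguments": {
  "deltas": [
    [[0,0,15],[0,0,0]],
    [[0,0,28],[0,0,0]],
    [[0,0,33],[0,0,0]],
    [[0,0,35],[0,0,0]],
    [[0,0,36.5],[0,0,0]]
  ]
}}

```text
t: 3.45
ee_pos: [574.5, -281.1, 36.9]
orientation: [2.192, 2.25, 0.0]
ft_force: [-1.2, 2.5, 3.1]
width: 0.0
grasp_force: 1.3
```

>>> {"name": "servo_tool", "arguments": {
  "deltas": [
    [[0,0,0.5],[0,0,0]],
    [[0,0,1],[0,0,0]],
    [[0,0,1],[0,0,0]]
  ]
}}

```text
t: 3.7
ee_pos: [574.5, -281.2, 35.8]
orientation: [2.192, 2.25, 0.001]
ft_force: [-0.1, 2.4, 3.0]
width: 0.3
grasp_force: 1.6
```

>>> {"name": "servo_tool", "arguments": {
  "deltas": [
    [[0,0,1],[0,0,0]],
    [[0,0,2],[0,0,0]],
    [[0,0,2.5],[0,0,0]],
    [[0,0,2.5],[0,0,0]]
  ]
}}

```text
t: 4.03
ee_pos: [574.6, -281.3, 34.1]
orientation: [2.192, 2.25, 0.001]
ft_force: [-2.0, 4.9, 14.4]
width: 0.4
grasp_force: 7.1
```

>>> {"name": "servo_tool", "arguments": {
  "deltas": [
    [[0,0,-15],[0,0,0]],
    [[0,0,-32],[0,0,0]],
    [[-30,3,-32],[0,0,0]],
    [[-60,5,-32],[0,0,0]],
    [[-90,8,-30],[0,0,0]]
  ]
}}

```text
t: 4.45
ee_pos: [585.3, -372.5, 64.1]
orientation: [2.189, 2.25, -0.0]
ft_force: [-0.2, 0.3, 0.1]
width: 0.5
grasp_force: 0.0
```

>>> {"name": "servo_tool", "arguments": {
  "deltas": [
    [[0,0,0],[0,0,0]],
    [[0,0,12],[0,0,0]],
    [[0,0,24],[0,0,0]],
    [[0,0,28],[0,0,0]],
    [[0,0,29],[0,0,0]]
  ]
}}

```text
t: 4.87
ee_pos: [583.9, -370.2, 34.0]
orientation: [-2.19, -2.25, 0.002]
ft_force: [-6.7, -0.9, 17.3]
width: 0.3
grasp_force: 9.2
```

>>> {"name": "servo_tool", "arguments": {
  "deltas": [
    [[0,0,0.5],[0,0,0]],
    [[0,0,1],[0,0,0]],
    [[0,0,1],[0,0,0]]
  ]
}}

```text
t: 5.12
ee_pos: [583.9, -370.2, 34.0]
orientation: [-2.19, -2.251, 0.002]
ft_force: [-7.8, 0.2, 18.8]
width: 0.6
grasp_force: 9.4
```

>>> {"name": "servo_tool", "arguments": {
  "deltas": [
    [[0,0,-15],[0,0,0]],
    [[0,0,-32],[0,0,0]],
    [[15,-1,-32],[0,0,0]],
    [[30,-2,-32],[0,0,0]],
    [[44,-3.5,-30],[0,0,0]]
  ]
}}

```text
t: 5.53
ee_pos: [579.1, -324.4, 61.7]
orientation: [-2.19, -2.25, 0.0]
ft_force: [0.9, 0.2, 0.1]
width: 0.6
grasp_force: 0.0
```

>>> {"name": "servo_tool", "arguments": {
  "deltas": [
    [[0,0,0],[0,0,0]],
    [[0,0,12],[0,0,0]],
    [[0,0,24],[0,0,0]],
    [[0,0,28],[0,0,0]],
    [[0,0,29],[0,0,0]]
  ]
}}

```text
t: 5.95
ee_pos: [579.8, -326.8, 33.9]
orientation: [-2.192, -2.248, -0.0]
ft_force: [-5.1, 7.5, 23.7]
width: 0.5
grasp_force: 11.7
```

>>> {"name": "servo_tool", "arguments": {
  "deltas": [
    [[0,0,0.5],[0,0,0]],
    [[0,0,1],[0,0,0]],
    [[0,0,1],[0,0,0]]
  ]
}}

```text
t: 6.2
ee_pos: [579.8, -326.8, 33.9]
orientation: [-2.192, -2.248, -0.001]
ft_force: [-7.2, 8.1, 23.8]
width: 0.7
grasp_force: 11.9
```

>>> {"name": "servo_tool", "arguments": {
  "deltas": [
    [[0,0,-30],[0,0,0]],
    [[0,0,-70],[0,0,0]],
    [[20,-4,-110],[0,0,0]],
    [[55,-12,-120],[0,0,0]],
    [[92,-20,-120],[0,0,0]]
  ],
  "grip": -0.1
}}

```text
t: 6.62
ee_pos: [559.5, -237.3, 155.6]
orientation: [2.191, 2.242, 0.004]
ft_force: [0.8, 0.6, -0.5]
width: 30.7
grasp_force: 0.0
```

>>> {"name": "servo_tool", "arguments": {
  "deltas": [
    [[36,-8,0],[0,0,0]],
    [[73,-16,0],[0,0,0]],
    [[110,-24,0],[0,0,0]],
    [[146,-33,0],[0,0,0]],
    [[182,-41,0],[0,0,0]]
  ]
}}

```text
t: 7.03
ee_pos: [510.8, -53.8, 151.5]
orientation: [-2.193, -2.248, 0.002]
ft_force: [-0.0, 0.1, -0.4]
width: 48.3
grasp_force: 0.0
```

>>> {"name": "servo_tool", "arguments": {
  "deltas": [
    [[0,0,0],[0,0,0]],
    [[0,0,0],[0,0,0]],
    [[0,0,0],[0,0,0]]
  ]
}}

```text
t: 7.28
ee_pos: [512.2, -55.3, 152.0]
orientation: [-2.192, -2.25, 0.001]
ft_force: [0.2, 0.9, 0.1]
width: 47.9
grasp_force: 0.0
```

```bash
python3 - <<'E'
from h import *
o=ctrl.get_obs();print(o["ee_pos"],o["orientation"],o["width"])
p=get_image("side");cv2.imwrite("pics/side1.png",p["frame"])
E
```

```text
[512.16758936 -55.30704632 152.04596147] [-2.19188895e+00 -2.25042901e+00  7.22586487e-04] 47.86143116949253
```

View pics/side1.png

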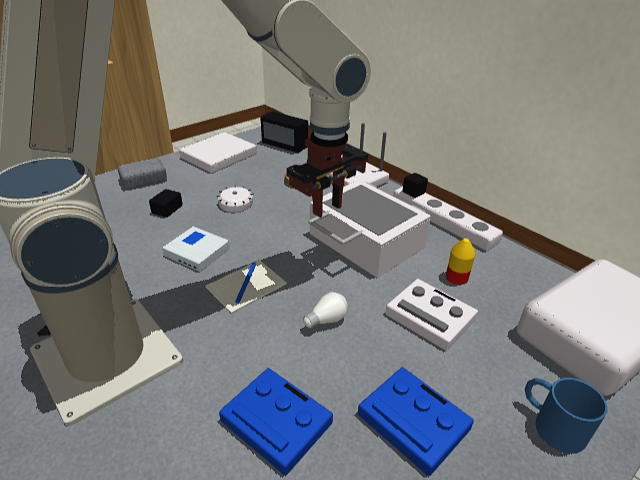

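The gripper sits above the pull bar, with its fingers at (318,205) and (337,195) on either side of it. The keys are up and the bystanders haven't moved. Descending to grip.

>>> {"name": "servo_tool", "arguments": {
  "deltas": [
    [[0,0,20],[0,0,0]],
    [[0,0,40],[0,0,0]],
    [[0,0,60],[0,0,0]],
    [[0,0,72],[0,0,0]],
    [[0,0,77],[0,0,0]]
  ]
}}

```text
t: 7.75
ee_pos: [511.1, -56.3, 73.5]
orientation: [-2.193, -2.246, 0.003]
ft_force: [-0.5, -0.1, -0.6]
width: 48.5
grasp_force: 0.0
```

>>> {"name": "servo_tool", "arguments": {
  "deltas": [
    [[0,0,0],[0,0,0]],
    [[0,0,0],[0,0,0]],
    [[0,0,0],[0,0,0]],
    [[0,0,0],[0,0,0]],
    [[0,0,0],[0,0,0]]
  ],
  "grip": 1
}}

```text
t: 8.17
ee_pos: [512.4, -55.0, 76.5]
orientation: [2.192, 2.249, 0.001]
ft_force: [-0.3, 0.1, -0.1]
width: 18.6
grasp_force: 0.0
```

>>> {"name": "servo_tool", "arguments": {
  "deltas": [
    [[0,0,0],[0,0,0]],
    [[0,0,0],[0,0,0]],
    [[0,0,0],[0,0,0]],
    [[0,0,0],[0,0,0]],
    [[0,0,0],[0,0,0]]
  ]
}}

```text
t: 8.58
ee_pos: [512.3, -54.9, 76.2]
orientation: [2.192, 2.25, 0.001]
ft_force: [-0.0, -1.4, 5.4]
width: 9.2
grasp_force: 30.0
```

>>> {"name": "servo_tool", "arguments": {
  "deltas": [
    [[0,0.5,-12.3],[0,0,0]],
    [[0,1.7,-24.5],[0,0,0]],
    [[0,3.5,-36.7],[0,0,0]],
    [[0,6,-48.8],[0,0,0]],
    [[0,9,-60.7],[0,0,0]]
  ]
}}

```text
t: 9.0
ee_pos: [521.1, -54.7, 136.7]
orientation: [2.192, 2.25, 0.0]
ft_force: [3.5, -0.7, -3.8]
width: 9.2
grasp_force: 30.0
```

>>> {"name": "servo_tool", "arguments": {
  "deltas": [
    [[0,3.7,-11.7],[0,0,0]],
    [[0,8,-23.2],[0,0,0]],
    [[0,12.9,-34.5],[0,0,0]],
    [[0,18.4,-45.6],[0,0,0]],
    [[0,24.5,-56.3],[0,0,0]]
  ]
}}

```text
t: 9.42
ee_pos: [544.2, -54.1, 192.5]
orientation: [-2.191, -2.249, 0.003]
ft_force: [0.6, -1.1, -1.9]
width: 9.0
grasp_force: 30.0
```

```bash
python3 - <<'E'
from h import *
o=ctrl.get_obs();print(o["ee_pos"],o["orientation"],o["width"],o["ft_force"],o["moment"])
p=get_image("side");cv2.imwrite("pics/side2.png",p["frame"][100:350,180:500])
E
```

```text
[544.21667321 -54.0765502  192.5174457 ] [-2.19082691 -2.24898766  0.00339197] 9.039416008906855 [ 0.56373332 -1.12668629 -1.93278357] [-0.32021768  0.34152701  0.00345837]
```

View pics/side2.png

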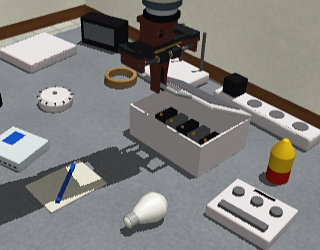

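The crop shows the lid lifting with the gripper (fingers at (158,80)) and the terminals at (185,122) visible. Forces are small, so I continue along the arc.

>>> {"name": "servo_tool", "arguments": {
  "deltas": [
    [[0,6.6,-10.4],[0,0,0]],
    [[0,13.7,-20.4],[0,0,0]],
    [[0,21.4,-30],[0,0,0]],
    [[0,29.5,-39.2],[0,0,0]],
    [[0,38.2,-48],[0,0,0]]
  ]
}}

```text
t: 9.88
ee_pos: [580.1, -53.1, 240.4]
orientation: [-2.188, -2.246, 0.009]
ft_force: [-13.0, -1.6, 8.9]
width: 9.2
grasp_force: 30.0
```

>>> {"name": "servo_tool", "arguments": {
  "deltas": [
    [[0,9,-8.3],[0,0,0]],
    [[0,18.5,-16.1],[0,0,0]],
    [[0,28.4,-23.5],[0,0,0]],
    [[0,38.7,-30.3],[0,0,0]],
    [[0,49.3,-36.5],[0,0,0]]
  ]
}}

```text
t: 10.3
ee_pos: [631.4, -51.9, 278.5]
orientation: [-2.191, -2.249, 0.004]
ft_force: [-5.2, -0.8, 8.4]
width: 9.1
grasp_force: 30.0
```

>>> {"name": "servo_tool", "arguments": {
  "deltas": [
    [[0,0,0],[0,0,0]],
    [[0,0,0],[0,0,0]],
    [[0,0,0],[0,0,0]],
    [[0,0,0],[0,0,0]],
    [[0,0,0],[0,0,0]]
  ]
}}

```text
t: 10.72
ee_pos: [631.6, -51.9, 278.4]
orientation: [-2.192, -2.25, 0.002]
ft_force: [-8.1, -1.4, 12.1]
width: 9.2
grasp_force: 30.0
```

```bash
python3 - <<'E'
from h import *
from scipy import ndimage as nd
o=ctrl.get_obs();print(o["ee_pos"],o["width"],o["ft_force"],o["qvel"].round(3),o["grasp_force"])
for n in("side","top"):
    p=get_image(n);P=pts(p)
    if n=="side": cv2.imwrite("pics/side3.png",p["frame"][60:360,180:580])
    c=np.array([747.,-48.]);x=np.array([np.cos(.0255),np.sin(.0255)])
    d=P[...,:2]-c; lx=d@x; ly=d@np.array([-x[1],x[0]])
    m=(lx<-15)&(lx>-110)&(abs(ly)<118)&(abs(ly)>60)&(P[...,2]>110)&(P[...,2]<245)
    a=lx[m];z=P[...,2][m]-90
    if len(a)>30:
        ang=np.degrees(np.arctan2(z,-a)); print(n,m.sum(),np.percentile(ang,[5,25,50,75,95]).round(1))
        t=np.c_[a,z];t=t-np.median(t,0);v=np.linalg.svd(t,full_matrices=False)[2][0];print(np.degrees(np.arctan2(abs(v[1]),abs(v[0]))))
E
```

```text
[631.63096924 -51.86858345 278.42911331] 9.160522345321318 [-8.06290798 -1.38696032 12.05390708] [-0.003  0.002  0.     0.001 -0.002 -0.001] 30.00244438648224
side 1158 [57.7 58.8 59.2 59.5 60.1]
59.82537154444526
top 39 [60.5 62.4 63.  67.8 69.6]
57.56891552330158
```

View pics/side3.png

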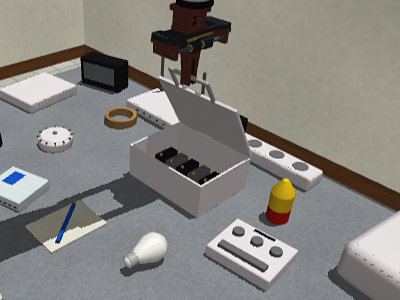

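The lid stands open at about 59–60° by depth. The gripper holds its pull at (183,78) with 30 N, the arm is still, the keys are up, and the tape, tube and detector haven't moved. I'm handing in.

```bash
python3 -c "
from h import *
print(close_job())"
```

```text
the job is handed in; nothing more can be done
None
```

I pressed the keys left, right, then middle, each until it bottomed out. I then opened the lid to about 60° (59–60° by camera depth) and handed the job in with the gripper still holding it at 30 N; no verdict came back.

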